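Pack the craft caddy

TASK

The craft hour is over: pack the craft things into the wooden caddy, each standing upright on the floor of its own compartment: the large spool in the large square one, the small spool in the small square one, the glue stick in the round one and the stamp, on its rubber face, in the oblong one. The egg cup and the salt shaker belong to the kitchen: leave them standing where they are on the table.

Things in the scene. Friction and masses are not known exactly. Their poses are not given: they have to be found in the camera images.
- large_spool: The larger of two empty turned-wood spools, standing on end: 48 mm tall, two round flanges 58 mm in diameter and 10 mm thick at top and bottom, a 30 mm core between, about 60 g. Origin: centre of its underside; z up along its axis.
- small_spool: The smaller empty turned-wood spool, standing on end: 48 mm tall, two round flanges 36 mm in diameter and 10 mm thick, an 18 mm core between, about 30 g. Origin: centre of its underside; z up along its axis.
- glue_stick: White plastic glue stick, standing on end: a plain flat-topped cylinder 30 mm in diameter and 85 mm tall with a narrow groove 55 mm up, under its cap; about 40 g. Origin: centre of its underside; z up along its axis.
- stamp: Wooden hand stamp standing on its rubber face: a rectangular base 70 mm (its x) by 32 mm (its y) and 18 mm tall, with a round wooden knob on its middle, 28 mm in diameter between 30 and 62 mm up (a thinner 20 mm neck below); about 80 g. Origin: centre of its underside; z up.
- egg_cup: Look-alike that does not belong in the caddy: wooden egg cup 62 mm tall with a flat foot 44 mm in diameter, a thin stem and a hollow bowl 50 mm in diameter; it stands on the table. Origin: centre of its underside; z up along its axis.
- salt_shaker: Look-alike that does not belong in the caddy: white ceramic salt shaker, 34 mm in diameter and 84 mm tall, with a domed steel top; it stands on the table. Origin: centre of its underside; z up along its axis.
- large_box: Large square open compartment, 80 by 80 mm inside, light wood, made for the large spool. Fixed, on a dark wood board. Origin: centre of its underside, 6 mm above the table; inner floor 4 mm and rim 22 mm above the origin; walls 4 mm thick. The four stand 2 by 2 on the caddy, centres 102 mm apart, in any arrangement, all at the caddy's yaw.
- small_box: Small square open compartment, 56 by 56 mm inside, light wood, made for the small spool. Fixed, on a dark wood board. Origin: centre of its underside, 6 mm above the table; inner floor 4 mm and rim 22 mm above the origin; walls 4 mm thick.
- round_cup: Round open compartment, 52 mm inside diameter, light wood, made for the glue stick. Fixed, on a dark wood board. Origin: centre of its underside, 6 mm above the table; inner floor 4 mm and rim 22 mm above the origin; walls 4 mm thick.
- oblong_box: Oblong open compartment, 92 mm (its x) by 52 mm (its y) inside, light wood, made for the stamp. Fixed, on a dark wood board. Origin: centre of its underside, 6 mm above the table; inner floor 4 mm and rim 22 mm above the origin; walls 4 mm thick.
Things that resemble listed ones, but are neither listed nor needed, are in the scene too. What is shaped like the large_spool but blue or red is not meant.

How it is judged:
By the outcome, as a careful person would: the job done as asked, in the order asked, and still so for the second after the job is handed in, with the robot touching nothing.
It also fails if it takes over 104 s, if anything falls off the work surface, if the arm or the gripper's body presses on something with over 40 N, if the wrist force passes 120 N, or if a joint passes its speed limit or range.

ROBOT

A 6-joint arm with a two-finger parallel gripper is mounted at the origin on the work surface. World frame = base frame: x ahead of the robot, y to its left, z up, the work surface at z = 0. Lengths are in m, angles in degrees, forces in N, time in s.
With the tool pointing down it reaches from about 0.25 to 0.725 m from the base axis. Payload 9.7 kg.
Tool frame: the origin (TCP) lies midway between the tips of the shut fingers; the grasp point (between the pads) lies 19 mm behind it (bot.pinch_z is the distance from the TCP to the grasp point, in m); z points along the fingers, y is the line along which they close (so a half turn about z gives the same grasp; the last joint's range is limited). The gripper opens to 85 mm and grips with 20 to 120 N. Pads are 22 mm wide; open, the fingers measure 114 mm over their backs; the gripper's body (76 mm by 85 mm) begins 54 mm behind the grasp point. The pads swing forward as they close: fully open they stand 13 mm farther back than shut.
Start: joints at [71.047, 4.979, 10.078, 95.1, 0, 90], TCP at [0.179, 0.52, 0.231] pointing down, gripper open.
Joint ranges: [-179.16, 179.16], [-48.56, 103.87], [-65.8, 70.77], [-126.05, 130.52], [-82.76, 87.17], [-180, 180]. Speed limits (degrees/s): [127.2, 127.2, 147.25, 180, 180, 180].

INTERFACE

Orientations are given as [roll, pitch, yaw] about the fixed x, y, z axes, in that order (R = Rz(yaw) Ry(pitch) Rx(roll)).
In Python, from workcell import sensors, camera, ticket, bot gives the robot as it stands.
- The arm moves only by the shell command python3 -m handwheel 'ROWS' [FORCE]. ROWS is a JSON object of lists of equal length, an entry for each row: "gripper": the opening, from -1 (shut) to 1 (fully open); "slide": the shift along the tool's x, y, z in mm, a list of three; "yaw": the turn about the tool's z in rad. A call has 1 to 8 rows; each row shifts and turns the commanded pose from where the row before left it, along the tool's axes as they then stand; what a row does not reach is not made up. A row lasts 1/12 s, in which the tool goes at most 41.7 mm and 7.16 degrees, less where a joint would pass 70% of its speed; a pose out of reach is approached as far as the arm can. A call is refused whole if a number of a shift passes 41.7 or a number of a turn 0.125, either way. A call with a gripper value outside its range is refused whole. The fingers move at their own pace and stop on an object; FORCE is the grip in N (left out, the last holds). Time passes only in rows, so rows that do not move let the fingers close. It gives the time, the measured TCP pose, the force, the opening and the grip force at its end, in the units of the state.
- sensors.get_obs(): the state, without advancing time (a new reading comes with each control period).
- camera(name): name is "scene" or "side" or "wrist"; returns a dict with "img" (400x640x3 uint8, red, green, blue), "fx", "fy", "cx", "cy" (pixels), "R" (3x3) and "t" (3): a world point X has camera coordinates R X + t. Camera axes: x right, y down, z forward; pixel columns grow to the right and rows downward; lengths in m; the calibration is good to about 2 mm. A picture is of the moment at which its call begins. There is no depth.
- ticket.job_done(): hands the job in; it is judged then, once.
The state is a dict: "time": time; "q": joint angles; "qd": joint speeds; "joint_efforts": joint torques, N m; "ee_pos": TCP position; "tcp_rot": TCP orientation; "wrist_force": force on the tool from outside, world axes, zero at the start; "torque": the same for the moment, N m; "opening": finger opening in m; "grasp_force": force on a finger pad.
Only numpy, scipy, OpenCV 4.12 (cv2) and the standard library are available. Lean on these libraries where they do the work, as an engineer would, in place of code of your own. Each camera call takes 0.05 s, during which the arm holds its last target. There are 200 camera calls.

## Working session

There is one attempt and no reset: what is moved stays moved. The work goes in short steps, Python scripts to look and compute and a shell command to move; the robot and the scene stay as the last step left them, time stands still between calls to the robot, and variables do not carry over. Pictures are saved under pics/ and viewed, at most 14 in all, crops included, and the job is handed in when it is done.

```bash
mkdir -p pics; ls; python3 - <<'E'
from workcell import sensors,camera,bot
import cv2,numpy as np,pickle
d={}
for n in("scene","side","wrist"):
    c=camera(n); d[n]=c; cv2.imwrite(f"pics/{n}0.png",c["img"][:,:,::-1])
    print(n,c["fx"],c["cx"],c["cy"],np.round(c["R"],3).tolist(),np.round(c["t"],3))
pickle.dump(d,open("c0.pkl","wb"))
print(sensors.get_obs(),bot.pinch_z)
E
```

```text
pics
scene 366.53776482772474 321.3851902735273 195.35739839300632 [[-0.628, 0.778, 0.01], [0.494, 0.408, -0.768], [-0.602, -0.477, -0.64]] [ 0.326 -0.21   1.368]
side 382.5641421540769 324.50830661991046 194.3971604528062 [[0.965, -0.264, -0.006], [-0.14, -0.495, -0.857], [0.223, 0.828, -0.515]] [-0.516  0.093  0.83 ]
wrist 297.4892950240849 317.74061023879614 201.28533994875116 [[0.326, 0.946, -0.002], [0.905, -0.311, 0.29], [0.274, -0.096, -0.957]] [-0.55  -0.038  0.379]
{'time': 0.15, 'q': array([ 7.10493317e+01,  5.00277996e+00,  1.00441370e+01,  9.50993185e+01,
       -4.01306269e-04,  9.00014667e+01]), 'qd': array([ 0.02034292, -0.19472798,  0.15812929, -0.0511667 ,  0.00725194,
        0.00175756]), 'joint_efforts': array([ 2.74591912e-04, -5.20760429e+01,  4.65045691e+01,  1.38783746e-02,
       -4.19647250e-06, -4.40612530e-05]), 'ee_pos': array([0.17855839, 0.52001916, 0.23074962]), 'tcp_rot': array([-1.79942039e+02,  4.02789817e-04,  1.61047865e+02]), 'wrist_force': array([ 0.12690652, -0.64886722, -0.37092513]), 'torque': array([ 0.01302944, -0.00640029,  0.04377665]), 'grasp_force': 0.0, 'opening': 0.08546071903656452} 0.0187
```

View pics/scene0.png

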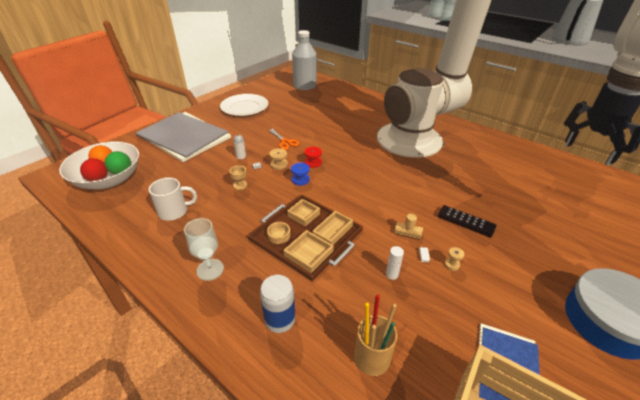

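View pics/side0.png

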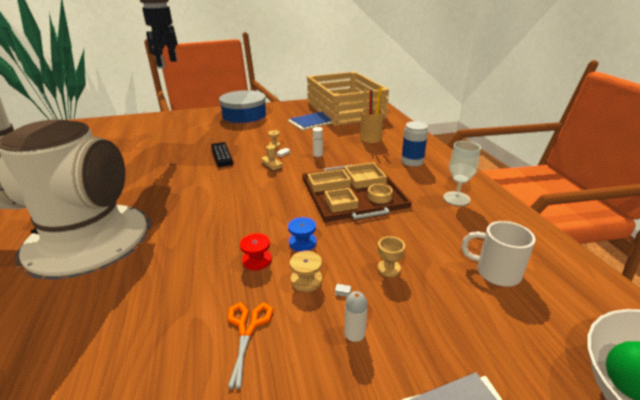

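View pics/wrist0.png

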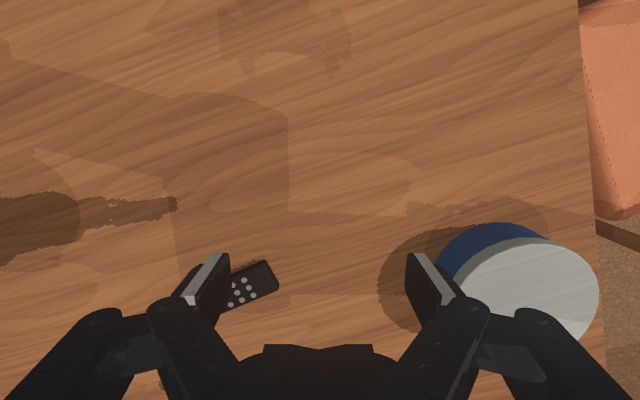

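Scene view: caddy at about (305,235). Small spool is at (455,258), glue stick (395,263), stamp (410,226) and large spool (279,158), which has blue and red copies beside it. Egg cup is at (238,178), shaker (239,147). The side view agrees, with the large spool at (306,271), stamp (273,158) and glue (318,141). The wrist view shows only the remote and the tin. Next I triangulate roughly.

```bash
cat > h.py <<'E'
import numpy as np,cv2,pickle
def ray(c,u,v):
    d=np.array([(u-c["cx"])/c["fx"],(v-c["cy"])/c["fy"],1.]); R=np.array(c["R"]);t=np.array(c["t"])
    d=R.T@d; return -R.T@t, d/np.linalg.norm(d)
def plane(c,u,v,z):
    o,d=ray(c,u,v); return o+d*(z-o[2])/d[2]
def tri(obs):
    A=np.zeros((3,3));b=np.zeros(3);L=[]
    for c,u,v in obs:
        o,d=ray(c,u,v);P=np.eye(3)-np.outer(d,d);A+=P;b+=P@o;L.append((o,P))
    X=np.linalg.solve(A,b); return X,[round(1e3*np.linalg.norm(P@(X-o)),1) for o,P in L]
def proj(c,X):
    p=np.array(c["R"])@X+c["t"]; return c["fx"]*p[0]/p[2]+c["cx"],c["fy"]*p[1]/p[2]+c["cy"]
E
python3 - <<'E'
from h import *
d=pickle.load(open("c0.pkl","rb"));S,D,W=d["scene"],d["side"],d["wrist"]
for n,a,b in [("large",(279,158),(306,271)),("small",(455,259),(273,136)),("glue",(395,263),(318,142)),("stamp",(410,226),(273,160)),("egg",(238,177),(391,256)),("salt",(239,148),(356,316)),("red",(313,157),(256,252)),("blue",(300,175),(302,234)),
 ("largebox",(309,250),(365,175)),("smallbox",(304,212),(342,200)),("cup",(278,233),(380,193)),("oblong",(333,228),(328,180))]:
    X,e=tri([(S,*a),(D,*b)]); print(n,X.round(3),e)
print("wrist cam",ray(W,320,200)[0])
E
```

```text
large [ 0.428 -0.258  0.025] [np.float64(2.1), np.float64(2.1)]
small [0.469 0.377 0.03 ] [np.float64(3.3), np.float64(3.3)]
glue [0.588 0.274 0.042] [np.float64(2.0), np.float64(2.0)]
stamp [0.439 0.234 0.022] [np.float64(5.4), np.float64(5.4)]
egg [ 0.59  -0.272  0.034] [np.float64(0.5), np.float64(0.5)]
salt [ 0.479 -0.392  0.036] [np.float64(0.3), np.float64(0.3)]
red [ 0.347 -0.177  0.022] [np.float64(0.9), np.float64(0.9)]
blue [ 0.448 -0.144  0.021] [np.float64(0.7), np.float64(0.7)]
largebox [0.668 0.077 0.017] [np.float64(2.1), np.float64(2.1)]
smallbox [ 0.569 -0.026  0.016] [np.float64(2.9), np.float64(2.9)]
cup [ 0.672 -0.024  0.016] [np.float64(0.1), np.float64(0.1)]
oblong [0.565 0.076 0.016] [np.float64(0.2), np.float64(0.2)]
wrist cam [0.10969486 0.54507714 0.37293141]
```

```bash
python3 - <<'E'
from h import *
d=pickle.load(open("c0.pkl","rb"))
a=cv2.resize(d["scene"]["img"][200:280,370:480],None,fx=4,fy=4,interpolation=cv2.INTER_CUBIC)
b=cv2.resize(d["side"]["img"][120:180,240:340],None,fx=4,fy=4,interpolation=cv2.INTER_CUBIC)
im=np.zeros((580,440,3),np.uint8);im[:320]=a;im[330:570,:400]=b
cv2.imwrite("pics/crop1.png",im[:,:,::-1])
E
```

```text
(no output)
```

View pics/crop1.png

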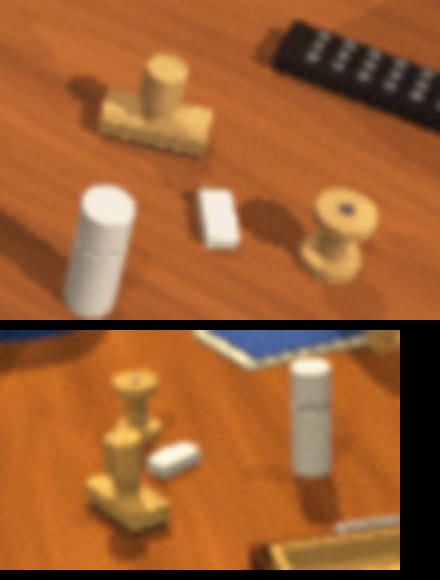

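Enlarged crop: the stamp's base runs nearly parallel to the scene's columns axis. Glue, eraser and small spool all stand clear of each other. The caddy's yaw is near zero. I move the wrist camera over this group.

```bash
python3 -m handwheel '{"gripper":[1,1,1,1,1,1,1,1],"slide":[[-35,-10,0],[-35,-10,0],[-35,-10,0],[-35,-10,0],[-35,-10,0],[-35,-10,0],[-35,-10,0],[-35,-10,0]],"yaw":[0,0,0,0,0,0,0,0]}'
python3 -m handwheel '{"gripper":[1,1,1,1],"slide":[[-35,-10,0],[-30,-10,0],[0,0,0],[0,0,0]],"yaw":[0,0,0,0]}'
python3 - <<'E'
from h import *
from workcell import camera
c=camera("wrist");pickle.dump(c,open("w1.pkl","wb"));cv2.imwrite("pics/w1.png",c["img"][:,:,::-1])
E
```

```text
time: 0.82
ee_pos: [0.4187, 0.3522, 0.2312]
tcp_rot: [-180.0, -0.0, 161.1]
wrist_force: [0.0, -0.1, -0.3]
opening: 0.0855
grasp_force: 0.0
time: 1.15
ee_pos: [0.4734, 0.3123, 0.2306]
tcp_rot: [-179.9, -0.0, 160.9]
wrist_force: [-1.0, 0.0, 0.4]
opening: 0.0851
grasp_force: 0.0
```

View pics/w1.png

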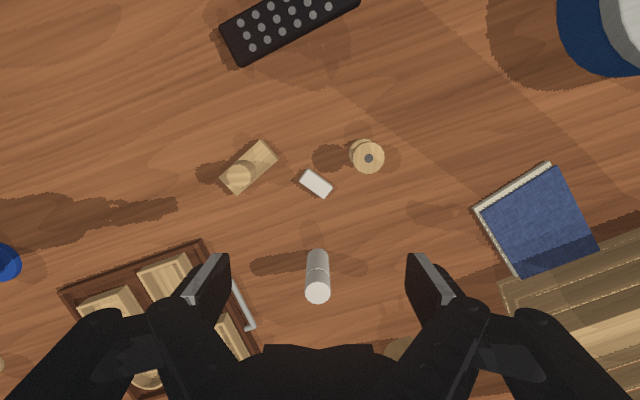

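Wrist view 1: small spool's top hole is at (369,158), the glue top at (318,293), the stamp knob top at (239,176). The stamp base runs from (231,188) to (270,149). Next I look at the caddy and the large spool.

```bash
python3 -m handwheel '{"gripper":[1,1,1,1,1,1,1,1],"slide":[[-11,-36,0],[-11,-36,0],[-11,-36,0],[-11,-36,0],[-11,-36,0],[-11,-36,0],[-11,-36,0],[-11,-36,0]],"yaw":[0,0,0,0,0,0,0,0]}'
python3 -m handwheel '{"gripper":[1,1,1,1],"slide":[[-11,-36,0],[-11,-32,0],[0,0,0],[0,0,0]],"yaw":[0,0,0,0]}'
python3 - <<'E'
from h import *
from workcell import camera
c=camera("wrist");pickle.dump(c,open("w2.pkl","wb"));cv2.imwrite("pics/w2.png",c["img"][:,:,::-1])
d=pickle.load(open("c0.pkl","rb"));S=d["scene"];w=pickle.load(open("w1.pkl","rb"))
for n,a,b in[("small",(369,158),(456.7,252.5)),("glue",(318,293),(397,251.8)),("stamp",(239,176),(411.7,217.2))]:
    X,e=tri([(w,*a),(S,*b)]);print(n,X.round(4),e)
hsv=cv2.cvtColor(w["img"],cv2.COLOR_RGB2HSV)
for p in[(255,160),(239,176),(369,148),(300,120),(222,172)]:print(p,hsv[p[1],p[0]])
im=cv2.resize(w["img"][125:210,205:395],None,fx=4,fy=4,interpolation=cv2.INTER_CUBIC);cv2.imwrite("pics/w1c.png",im[:,:,::-1])
E
```

```text
time: 1.87
ee_pos: [0.4613, 0.0121, 0.2315]
tcp_rot: [180.0, 0.0, 161.2]
wrist_force: [0.7, -0.1, -0.6]
opening: 0.0854
grasp_force: 0.0
time: 2.2
ee_pos: [0.4605, -0.0594, 0.2314]
tcp_rot: [180.0, 0.0, 160.9]
wrist_force: [0.4, -0.7, -0.4]
opening: 0.0853
grasp_force: 0.0
small [0.469  0.3741 0.0484] [np.float64(0.2), np.float64(0.2)]
glue [0.5885 0.274  0.0838] [np.float64(0.4), np.float64(0.4)]
stamp [0.4395 0.236  0.0602] [np.float64(0.3), np.float64(0.3)]
(255, 160) [ 17  98 185]
(239, 176) [ 18  94 201]
(369, 148) [ 17  97 190]
(300, 120) [ 12 138 148]
(222, 172) [ 12 137  99]
```

View pics/w2.png

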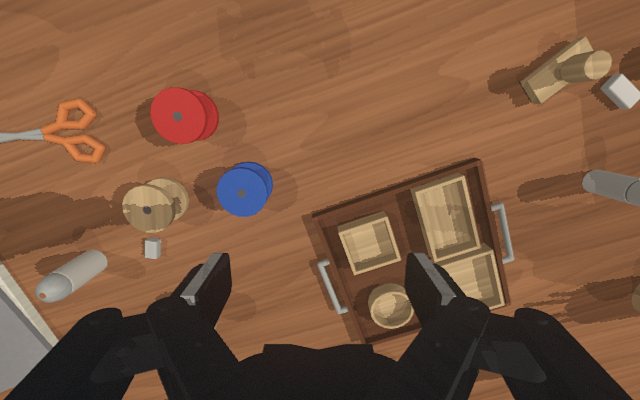

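View pics/w1c.png

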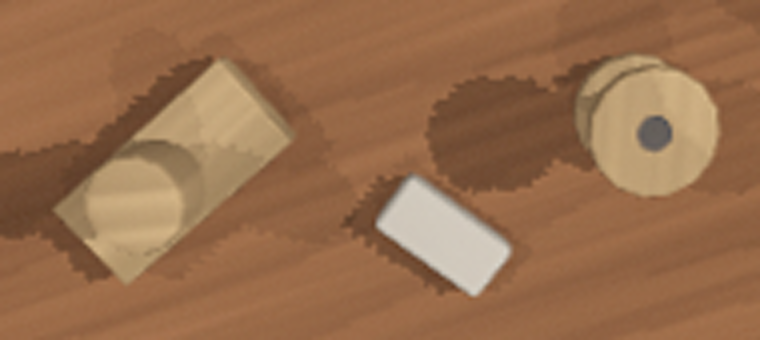

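Wrist view 2: large spool's hole is at (147,210), the small box at (369,243), the oblong at (447,218). The round cup is at (391,307), and the large box at (473,280) is partly hidden. In the crop, the stamp's long edge runs from (218.5,177.8) to (260.5,139.5). Now I measure the caddy.

```bash
python3 - <<'E'
from h import *
d=pickle.load(open("c0.pkl","rb"));S=d["scene"];D=d["side"];w=pickle.load(open("w1.pkl","rb"));w2=pickle.load(open("w2.pkl","rb"))
P=plane(w2,147,210,.048);print("large plane",P.round(4),"expected scene px",proj(S,P))
a,b=plane(w,218.5,177.75,.018),plane(w,260.5,139.5,.018);print("stamp yaw",np.degrees(np.arctan2(*(b-a)[1::-1])),np.linalg.norm(b-a))
def blobs(c,roi,z):
    x0,y0,x1,y1=roi;h=cv2.cvtColor(c["img"],cv2.COLOR_RGB2HSV)[y0:y1,x0:x1].astype(int)
    m=((h[...,0]>=14)&(h[...,0]<=28)&(h[...,1]<150)&(h[...,2]>90)).astype(np.uint8)
    m=cv2.morphologyEx(m,cv2.MORPH_CLOSE,np.ones((3,3)))
    for k in cv2.findContours(m,cv2.RETR_EXTERNAL,cv2.CHAIN_APPROX_NONE)[0]:
        if cv2.contourArea(k)<120: continue
        k=k[:,0]+[x0,y0]
        W=np.array([plane(c,u,v,z)[:2] for u,v in k])
        r=cv2.minAreaRect((W*1e3).astype(np.float32));print(k.mean(0).round(0),np.round(r[0],1),np.round(r[1],1),round(r[2],1))
print("wrist");blobs(w2,(300,150,520,350),.028)
print("scene");blobs(S,(250,195,362,275),.028)
print("side");blobs(D,(300,160,412,218),.028)
print("scene large spool");blobs(S,(265,140,292,172),.045)
o=cv2.resize(S["img"][135:275,230:365],None,fx=4,fy=4,interpolation=cv2.INTER_CUBIC);cv2.imwrite("pics/s2.png",o[:,:,::-1])
E
```

```text
large plane [ 0.4304 -0.2564  0.048 ] expected scene px (np.float64(277.705788604059), np.float64(152.83899928904424))
stamp yaw 111.28467964940178 0.07059153882621422
wrist
[390. 306.] [664.  -26.1] [72.8 56.9] 5.5
[331. 287.] [610.2 -89.6] [85.  16.3] 0.6
[369. 243.] [564.8 -25.6] [73.3 65.4] 0.8
[504. 232.] [606.4 136.9] [84.8 14.9] 0.8
[454. 249.] [613.3  73.5] [210.4  91.7] 8.4
scene
[279. 232.] [675.9 -17. ] [67.3 54.7] 77.0
[319. 241.] [620.8  80.8] [201.2  94.2] 1.2
[304. 211.] [571.9 -20.5] [72.9 71. ] 87.3
side
[370. 214.] [ 609.9 -118.2] [90.3 29.9] 0.7
scene large spool
[278. 158.] [ 450.5 -238.8] [110.   49.3] 43.2
```

View pics/s2.png

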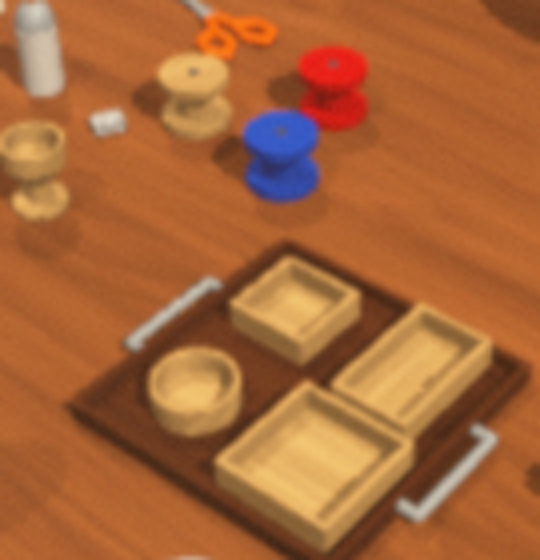

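Scene crop: all four compartments show as rims around (296,301), (413,365), (195,381) and (315,452) in crop pixels. The large spool's hole is at (193,72), which agrees with the wrist ray to 0.6 px.

```bash
python3 - <<'E'
from h import *
d=pickle.load(open("c0.pkl","rb"));S=d["scene"];w2=pickle.load(open("w2.pkl","rb"))
X,e=tri([(w2,147,210),(S,278.25,153)]);print("large spool",X.round(4),e)
q=lambda u,v:plane(S,230+u/4,135+v/4,.028)[:2]*1e3
for n,p in dict(small=[(231,310),(360,296),(289,259)],obl=[(334,384),(492,350),(424,305)],large=[(217,464),(413,437),(308,384)]).items():
    P=np.array([q(*a) for a in p]);print(n,"corners",P.round(0).tolist(),"centre",((P[0]+P[1])/2).round(1))
print("cup",q(195,381).round(1))
# rim heights: same rim corners in wrist 2
for n,a,b in[("oblong top corner",(464,174),(424,305)),("small L corner",(338,237),(289,259)),("oblong",(412,190),(334,384))]:
    for bb in(b,):
        X,e=tri([(w2,*a),(S,230+bb[0]/4,135+bb[1]/4)]);print(n,X.round(4),e)
for p in[(412,190),(464,174),(338,237),(384,214),(400,266)]:print("w2",p,(plane(w2,*p,.028)*1e3).round(0)[:2])
E
```

```text
large spool [ 0.43   -0.2551  0.0484] [np.float64(0.9), np.float64(0.9)]
small corners [[606.0, -49.0], [538.0, 10.0], [540.0, -54.0]] centre [572.3 -19.8]
obl corners [[616.0, 51.0], [524.0, 112.0], [518.0, 50.0]] centre [570.   81.5]
large corners [[714.0, 39.0], [620.0, 119.0], [627.0, 38.0]] centre [667.2  79.2]
cup [671.3 -20.9]
oblong top corner [0.5211 0.0793 0.0493] [np.float64(22.0), np.float64(22.0)]
small L corner [ 0.5413 -0.0572  0.0286] [np.float64(3.2), np.float64(3.2)]
oblong [ 0.5534  0.0347 -0.0332] [np.float64(27.8), np.float64(27.8)]
w2 (412, 190) [514.  43.]
w2 (464, 174) [515. 106.]
w2 (338, 237) [543. -60.]
w2 (384, 214) [533.   3.]
w2 (400, 266) [609.   4.]
```

```bash
python3 -m handwheel '{"gripper":[1,1,1,1,1,1,1,1],"slide":[[-6,-33,0],[-6,-33,0],[-6,-33,0],[-6,-33,0],[-6,-33,0],[-5,-30,0],[0,0,30],[0,0,20]],"yaw":[0,0,0,0,0,0,0,0]}'
python3 -m handwheel '{"gripper":[1,1,1,1,1,1,1,1],"slide":[[0,0,35],[0,0,35],[0,0,35],[0,0,35],[0,0,15],[0,0,5],[0,0,0],[0,0,0]],"yaw":[0,0,0,0,0,0,0,0]}'
```

```text
time: 2.92
ee_pos: [0.4312, -0.2545, 0.1802]
tcp_rot: [180.0, 0.0, 161.0]
wrist_force: [-0.2, 1.0, -0.2]
opening: 0.0857
grasp_force: 0.0
time: 3.58
ee_pos: [0.4317, -0.254, 0.0225]
tcp_rot: [-180.0, 0.1, 161.1]
wrist_force: [0.7, -0.4, 0.3]
opening: 0.0854
grasp_force: 0.0
```

```bash
python3 -m handwheel '{"gripper":[-1,-1,-1,-1,-1,-1,-1,-1],"slide":[[0,0,3],[0,0,0],[0,0,0],[0,0,0],[0,0,0],[0,0,0],[0,0,0],[0,0,0]],"yaw":[0,0,0,0,0,0,0,0]}' 40
python3 -m handwheel '{"gripper":[-1,-1,-1,-1,-1,-1,-1,-1],"slide":[[0,0,-5],[0,0,-20],[0,0,-35],[0,0,-35],[0,0,-30],[0,0,-5],[0,0,0],[0,0,0]],"yaw":[0,0,0,0,0,0,0,0]}'
```

```text
time: 4.25
ee_pos: [0.4314, -0.255, 0.0198]
tcp_rot: [180.0, 0.1, 161.0]
wrist_force: [-0.7, 1.5, 5.5]
opening: 0.0565
grasp_force: 42.1
time: 4.92
ee_pos: [0.4306, -0.2547, 0.148]
tcp_rot: [-180.0, 0.0, 161.0]
wrist_force: [0.2, -0.2, -1.4]
opening: 0.0565
grasp_force: 42.8
```

```bash
python3 -m handwheel '{"gripper":[-1,-1,-1,-1,-1,-1,-1,-1],"slide":[[2,33,-10],[2,33,-10],[2,33,-10],[2,33,-10],[2,33,-10],[2,33,-10],[2,33,0],[2,33,0]],"yaw":[0,0,0,0,0,0,0,0]}'
python3 -m handwheel '{"gripper":[-1,-1,-1,-1],"slide":[[2,33,0],[0,30,0],[0,0,0],[0,0,0]],"yaw":[0,0,0,0]}'
python3 - <<'E'
from h import *
from workcell import camera
c=camera("wrist");pickle.dump(c,open("w3.pkl","wb"))
im=c["img"]; cv2.imwrite("pics/w3.png",cv2.resize(im[60:330,200:560],None,fx=2.2,fy=2.2,interpolation=cv2.INTER_CUBIC)[:,:,::-1])
E
```

```text
time: 5.58
ee_pos: [0.5011, 0.0018, 0.207]
tcp_rot: [-180.0, -0.1, 161.0]
wrist_force: [-0.1, -0.8, -0.5]
opening: 0.057
grasp_force: 42.9
time: 5.92
ee_pos: [0.5193, 0.0616, 0.206]
tcp_rot: [-179.9, -0.2, 161.2]
wrist_force: [-0.2, -0.3, -1.1]
opening: 0.0569
grasp_force: 43.0
```

View pics/w3.png

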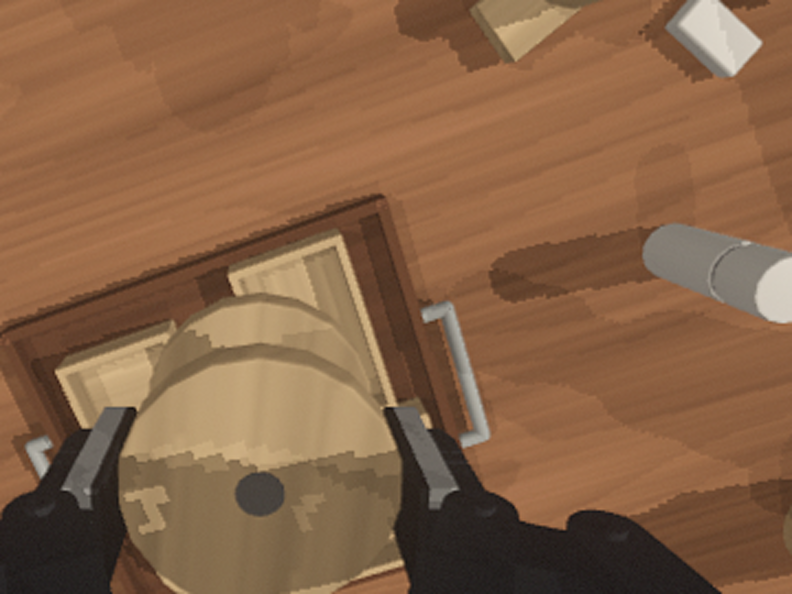

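Wrist view 3: the spool is held upright and centred but hides most of the caddy. Oblong rim corners are at (304,185) and (355,167), small box corners at (225,229) and (279,206). I back off for a free view.

```bash
python3 -m handwheel '{"gripper":[-1,-1,-1,-1,-1,-1],"slide":[[35,0,0],[35,0,0],[35,0,0],[35,0,0],[0,0,0],[0,0,0]],"yaw":[0,0,0,0,0,0]}'
python3 - <<'E'
from h import *
from workcell import camera
c=camera("wrist");pickle.dump(c,open("w4.pkl","wb"))
im=c["img"]; cv2.imwrite("pics/w4.png",cv2.resize(im[100:325,200:460],None,fx=2.6,fy=2.6,interpolation=cv2.INTER_CUBIC)[:,:,::-1])
E
```

```text
time: 6.47
ee_pos: [0.3863, 0.1053, 0.2084]
tcp_rot: [180.0, 0.1, 161.0]
wrist_force: [0.7, 0.4, -0.3]
opening: 0.0566
grasp_force: 43.0
```

View pics/w4.png

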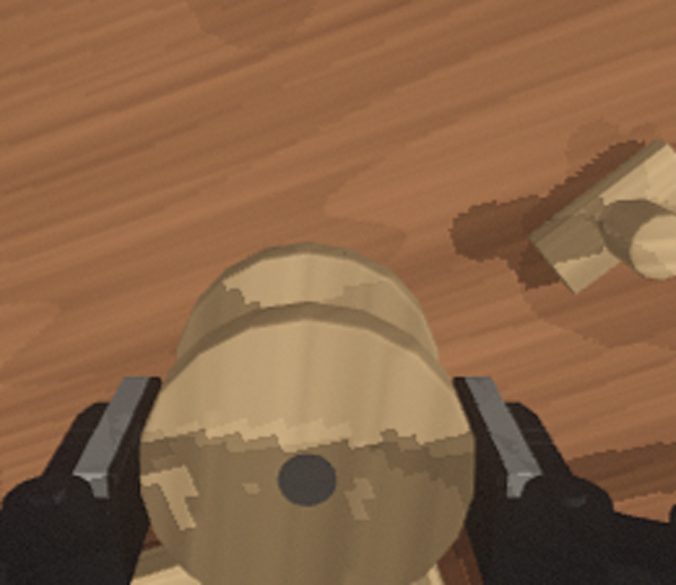

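Wrist view 4: I went the wrong way, and the caddy is now below and hidden at (330,310). I go forward past it instead.

```bash
python3 -m handwheel '{"gripper":[-1,-1,-1,-1,-1,-1,-1,-1],"slide":[[-36,0,-3],[-36,0,-3],[-36,0,-3],[-36,0,-3],[-36,0,-3],[-36,0,0],[-30,0,0],[0,0,0]],"yaw":[0,0,0,0,0,0,0,0]}'
python3 -m handwheel '{"gripper":[-1,-1],"slide":[[0,0,0],[0,0,0]],"yaw":[0,0]}'
python3 - <<'E'
from h import *
from workcell import camera
c=camera("wrist");pickle.dump(c,open("w5.pkl","wb"))
im=c["img"]; cv2.imwrite("pics/w5.png",cv2.resize(im[20:300,170:530],None,fx=2.1,fy=2.1,interpolation=cv2.INTER_CUBIC)[:,:,::-1])
E
```

```text
time: 7.18
ee_pos: [0.6245, 0.0225, 0.2185]
tcp_rot: [-179.9, -0.2, 160.8]
wrist_force: [0.8, 0.4, -1.6]
opening: 0.0564
grasp_force: 43.0
time: 7.35
ee_pos: [0.6202, 0.0249, 0.222]
tcp_rot: [-180.0, -0.1, 161.0]
wrist_force: [-1.4, -0.4, -0.4]
opening: 0.0568
grasp_force: 43.0
```

View pics/w5.png

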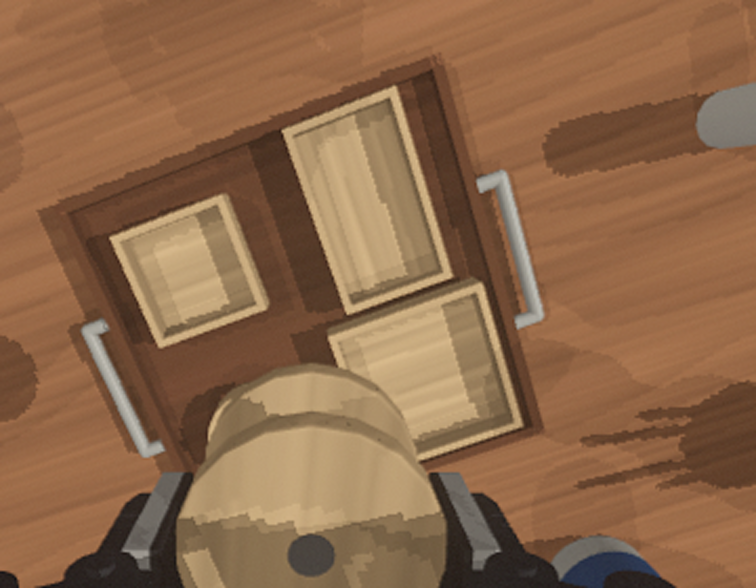

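Wrist view 5: the caddy is in clear view. Crop corners: small box (110,238) (226,195) (269,302) (162,348); oblong (283,130) (397,88) (453,276) (346,313); large (329,333) (485,281) (524,428). The spool's hole is at (311,554).

```bash
python3 - <<'E'
from h import *
S=pickle.load(open("c0.pkl","rb"))["scene"];w2=pickle.load(open("w2.pkl","rb"));c=pickle.load(open("w5.pkl","rb"))
f=lambda p:(170+p[0]/2.1,20+p[1]/2.1)
B=dict(small=[(110,238),(226,195),(269,302),(162,348)],obl=[(283,130),(397,88),(453,276),(346,313)],large=[(329,333),(485,281),(524,428)])
off=dict(small=(0,0),obl=(0,102),large=(102,102));est=[]
for n,P in B.items():
    Q=np.array([plane(c,*f(p),.028)[:2]*1e3 for p in P]);m=(Q[0]+Q[2])/2
    e=Q[1]-Q[0];print(n,Q.round(0).tolist(),"centre",m.round(1),"Q.mean",Q.mean(0).round(1),"yaw",round(np.degrees(np.arctan2(e[1],e[0]))-90,1));est.append(m-off[n])
print("origin small",np.array(est).round(1))
for a,b in[((283,130),(424,305)),((397,88),(492,350)),((226,195),(360,296))]:
    X,e=tri([(c,*f(a)),(S,230+b[0]/4,135+b[1]/4)]);print("rim",X.round(4),e)
print("spool in hand",plane(c,*f((311,554)),.222+.028),"tcp .6202 .0249")
E
```

```text
small [[539.0, -58.0], [538.0, 8.0], [598.0, 10.0], [603.0, -55.0]] centre [568.2 -23.8] Q.mean [569.4 -23.6] yaw 0.2
obl [[519.0, 46.0], [519.0, 106.0], [617.0, 108.0], [617.0, 47.0]] centre [567.7  77.1] Q.mean [567.9  76.9] yaw -0.2
large [[625.0, 35.0], [625.0, 123.0], [714.0, 123.0]] centre [669.5  79.3] Q.mean [654.7  93.9] yaw -0.2
origin small [[568.2 -23.8]
 [567.7 -24.9]
 [567.5 -22.7]]
rim [0.5174 0.0478 0.0266] [np.float64(1.7), np.float64(1.7)]
rim [0.5178 0.1077 0.0204] [np.float64(0.4), np.float64(0.4)]
rim [0.5379 0.0086 0.027 ] [np.float64(0.7), np.float64(0.7)]
spool in hand [0.61987638 0.02635578 0.25      ] tcp .6202 .0249
```

```bash
python3 -m handwheel '{"gripper":[-1,-1,-1,-1,-1,-1,-1,-1],"slide":[[-10,22,0],[-10,22,0],[-10,23,0],[0,0,0],[0,0,35],[0,0,35],[0,0,35],[0,0,15]],"yaw":[0,0,0,0,0,0,0,0]}'
python3 -m handwheel '{"gripper":[-1,-1,-1],"slide":[[0,0,15],[0,0,0],[0,0,0]],"yaw":[0,0,0]}'
```

```text
time: 8.07
ee_pos: [0.6677, 0.0795, 0.099]
tcp_rot: [-179.9, -0.2, 161.1]
wrist_force: [-0.9, 0.0, -1.7]
opening: 0.0567
grasp_force: 43.1
time: 8.32
ee_pos: [0.6694, 0.0796, 0.0888]
tcp_rot: [-180.0, -0.0, 161.1]
wrist_force: [-0.4, -0.5, -0.5]
opening: 0.0564
grasp_force: 43.1
```

Down 57 mm more, pause, open, then rise.

```bash
python3 -m handwheel '{"gripper":[-1,-1,-1,-1,-1,-1,-1],"slide":[[0,-1,25],[0,0,15],[0,0,8],[0,0,5],[0,0,3],[0,0,0],[0,0,0]],"yaw":[0,0,0,0,0,0,0]}'
```

```text
time: 8.9
ee_pos: [0.6704, 0.0788, 0.0335]
tcp_rot: [180.0, 0.1, 161.1]
wrist_force: [0.5, -0.2, -1.2]
opening: 0.0567
grasp_force: 43.1
```

```bash
python3 -m handwheel '{"gripper":[-1,-1,-1],"slide":[[0,0,2],[0,0,1],[0,0,0]],"yaw":[0,0,0]}'
python3 -m handwheel '{"gripper":[1,1,1,1,1,1],"slide":[[0,0,0],[0,0,0],[0,0,0],[0,0,0],[0,0,-10],[0,0,-15]],"yaw":[0,0,0,0,0,0]}'
python3 -m handwheel '{"gripper":[1,1,1,1,1,1],"slide":[[0,0,-25],[0,0,-25],[0,0,-25],[0,0,-25],[0,0,0],[0,0,0]],"yaw":[0,0,0,0,0,0]}'
```

```text
time: 9.15
ee_pos: [0.6702, 0.0788, 0.0298]
tcp_rot: [180.0, 0.0, 161.0]
wrist_force: [0.8, 0.7, 1.1]
opening: 0.0565
grasp_force: 43.1
time: 9.65
ee_pos: [0.6689, 0.0786, 0.0534]
tcp_rot: [-179.9, -0.1, 161.0]
wrist_force: [1.0, -0.1, -0.1]
opening: 0.0858
grasp_force: 0.0
time: 10.15
ee_pos: [0.6707, 0.0788, 0.1569]
tcp_rot: [179.9, 0.2, 161.0]
wrist_force: [-0.5, 0.4, -1.0]
opening: 0.0855
grasp_force: 0.0
```

```bash
python3 -m handwheel '{"gripper":[1,1,1,1,1,1,1,1],"slide":[[32,24,0],[32,24,0],[32,24,0],[32,24,0],[32,24,0],[32,24,0],[32,24,0],[32,23,0]],"yaw":[0,0,0,0,0,0,0,0]}'
python3 -m handwheel '{"gripper":[1,1,1,1,1,1],"slide":[[31,23,0],[0,0,35],[0,0,35],[0,0,10],[0,0,0],[0,0,0]],"yaw":[0,0,0,0,0,0]}'
```

```text
time: 10.82
ee_pos: [0.488, 0.3436, 0.1533]
tcp_rot: [-179.9, -0.0, 161.0]
wrist_force: [-0.1, 0.5, 0.1]
opening: 0.0856
grasp_force: 0.0
time: 11.32
ee_pos: [0.4679, 0.3738, 0.0745]
tcp_rot: [-179.9, -0.0, 161.0]
wrist_force: [-0.7, -0.2, 0.9]
opening: 0.0856
grasp_force: 0.0
```

```bash
python3 -m handwheel '{"gripper":[1,1,1,1,1],"slide":[[0,0,25],[0,0,20],[0,0,7],[0,0,0],[0,0,0]],"yaw":[0,0,0,0,0]}'
python3 -m handwheel '{"gripper":[-1,-1,-1,-1,-1,-1,-1,-1],"slide":[[0,0,0],[0,0,0],[0,0,0],[0,0,0],[0,0,0],[0,0,0],[0,0,0],[0,0,0]],"yaw":[0,0,0,0,0,0,0,0]}' 35
python3 -m handwheel '{"gripper":[-1,-1,-1,-1,-1,-1,-1,-1],"slide":[[0,0,-5],[0,0,-20],[0,0,-35],[0,0,-35],[0,0,-30],[0,0,-5],[0,0,0],[0,0,0]],"yaw":[0,0,0,0,0,0,0,0]}'
python3 - <<'E'
from h import *
from workcell import camera
a=camera("scene")["img"][180:285,230:450];b=camera("wrist")["img"][150:350,180:460]
im=np.zeros((600,800,3),np.uint8);x=cv2.resize(a,None,fx=2.6,fy=2.6);im[:273,:572]=x;y=cv2.resize(b,None,fx=1.5,fy=1.5);im[280:580,:420]=y
cv2.imwrite("pics/p6.png",im[:,:,::-1])
E
```

```text
time: 11.73
ee_pos: [0.4687, 0.3745, 0.024]
tcp_rot: [179.9, 0.0, 161.0]
wrist_force: [0.6, -0.2, 0.1]
opening: 0.0853
grasp_force: 0.0
time: 12.4
ee_pos: [0.4683, 0.3746, 0.0231]
tcp_rot: [179.9, 0.0, 161.0]
wrist_force: [-0.3, -1.2, 4.8]
opening: 0.0343
grasp_force: 34.5
time: 13.07
ee_pos: [0.4678, 0.3743, 0.1517]
tcp_rot: [-180.0, -0.0, 161.1]
wrist_force: [0.6, -0.3, -1.3]
opening: 0.0343
grasp_force: 35.0
```

View pics/p6.png

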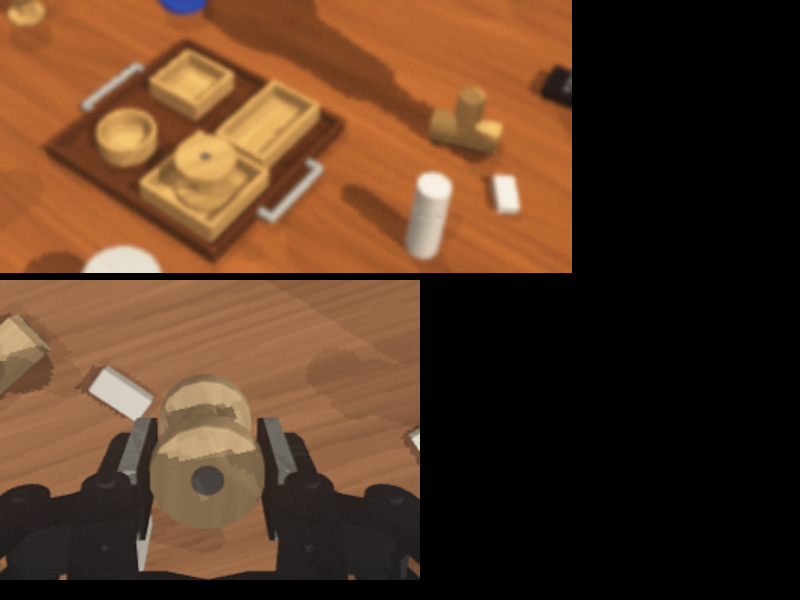

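Picture: the large spool stands upright in the large box (crop 205,165). The small spool is held upright and centred (207,480). Next is the small box.

```bash
python3 -m handwheel '{"gripper":[-1,-1,-1,-1,-1,-1,-1,-1],"slide":[[-22,-34,0],[-22,-34,0],[-22,-34,0],[-22,-34,0],[-22,-34,0],[-22,-34,0],[-22,-34,0],[-22,-34,0]],"yaw":[0,0,0,0,0,0,0,0]}'
python3 -m handwheel '{"gripper":[-1,-1,-1,-1,-1,-1,-1,-1],"slide":[[-22,-34,0],[-22,-34,0],[-4,-4,0],[0,0,25],[0,0,25],[0,0,10],[0,0,0],[0,0,0]],"yaw":[0,0,0,0,0,0,0,0]}'
```

```text
time: 13.83
ee_pos: [0.5454, 0.0579, 0.1507]
tcp_rot: [-179.9, -0.1, 161.1]
wrist_force: [0.7, 0.4, -0.1]
opening: 0.0343
grasp_force: 35.0
time: 14.5
ee_pos: [0.5674, -0.0235, 0.0918]
tcp_rot: [-180.0, -0.1, 161.1]
wrist_force: [-0.6, 0.3, 1.1]
opening: 0.0344
grasp_force: 35.1
```

```bash
python3 -m handwheel '{"gripper":[-1,-1,-1,-1,-1,-1,-1],"slide":[[0,0,25],[0,0,15],[0,0,9],[0,0,5],[0,0,3],[0,0,1],[0,0,0]],"yaw":[0,0,0,0,0,0,0]}'
python3 -m handwheel '{"gripper":[1,1,1,1,1,1],"slide":[[0,0,0],[0,0,0],[0,0,0],[0,0,0],[0,0,-10],[0,0,-15]],"yaw":[0,0,0,0,0,0]}'
python3 -m handwheel '{"gripper":[1,1,1,1,1,1],"slide":[[0,0,-30],[0,0,-35],[0,0,-35],[0,0,-20],[0,0,0],[0,0,0]],"yaw":[0,0,0,0,0,0]}'
```

```text
time: 15.08
ee_pos: [0.5685, -0.0238, 0.0351]
tcp_rot: [180.0, 0.1, 161.1]
wrist_force: [-0.4, -0.2, 0.4]
opening: 0.0344
grasp_force: 35.1
time: 15.58
ee_pos: [0.5671, -0.0238, 0.0587]
tcp_rot: [-180.0, -0.1, 161.0]
wrist_force: [0.8, 0.9, 0.3]
opening: 0.0855
grasp_force: 0.0
time: 16.08
ee_pos: [0.5688, -0.0238, 0.1813]
tcp_rot: [179.9, 0.2, 161.0]
wrist_force: [-0.2, -0.1, -0.2]
opening: 0.0854
grasp_force: 0.0
```

```bash
python3 -m handwheel '{"gripper":[1,1,1,1,1,1,1,1],"slide":[[10,36,0],[10,36,0],[10,36,0],[10,36,0],[10,36,0],[10,36,0],[10,36,0],[8,36,0]],"yaw":[0,0,0,0,0,0,0,0]}'
python3 -m handwheel '{"gripper":[1,1,1,1,1],"slide":[[0,0,25],[0,0,25],[0,0,10],[0,0,0],[0,0,0]],"yaw":[0,0,0,0,0]}'
```

```text
time: 16.75
ee_pos: [0.5869, 0.2756, 0.1781]
tcp_rot: [-179.9, -0.1, 161.1]
wrist_force: [0.9, 0.4, -0.5]
opening: 0.0855
grasp_force: 0.0
time: 17.17
ee_pos: [0.5874, 0.2733, 0.1189]
tcp_rot: [-179.9, -0.1, 161.0]
wrist_force: [0.2, -0.8, 1.0]
opening: 0.0851
grasp_force: 0.0
```

```bash
python3 -m handwheel '{"gripper":[1,1,1,1,1,1],"slide":[[0,0,30],[0,0,30],[0,0,12],[0,0,5],[0,0,0],[0,0,0]],"yaw":[0,0,0,0,0,0]}'
python3 -m handwheel '{"gripper":[-1,-1,-1,-1,-1,-1,-1,-1],"slide":[[0,0,0],[0,0,0],[0,0,0],[0,0,0],[0,0,0],[0,0,0],[0,0,0],[0,0,0]],"yaw":[0,0,0,0,0,0,0,0]}' 30
python3 -m handwheel '{"gripper":[-1,-1,-1,-1,-1,-1,-1,-1],"slide":[[0,0,-5],[0,0,-20],[0,0,-35],[0,0,-35],[0,0,-30],[0,0,-10],[0,0,0],[0,0,0]],"yaw":[0,0,0,0,0,0,0,0]}'
```

```text
time: 17.67
ee_pos: [0.5886, 0.2741, 0.0443]
tcp_rot: [179.9, 0.1, 161.0]
wrist_force: [-0.4, 0.4, 1.1]
opening: 0.0853
grasp_force: 0.0
time: 18.33
ee_pos: [0.5879, 0.274, 0.0425]
tcp_rot: [180.0, 0.0, 161.1]
wrist_force: [-0.4, 0.5, 2.6]
opening: 0.0293
grasp_force: 31.6
time: 19.0
ee_pos: [0.5879, 0.2739, 0.1768]
tcp_rot: [180.0, 0.0, 161.0]
wrist_force: [-0.3, 0.2, -2.1]
opening: 0.0291
grasp_force: 31.5
```

```bash
python3 -m handwheel '{"gripper":[-1,-1,-1,-1,-1,-1,-1,-1],"slide":[[-22,-32,0],[-22,-32,0],[-22,-32,0],[-22,-32,0],[-22,-32,0],[-22,-32,0],[-22,-32,0],[-20,-31,0]],"yaw":[0,0,0,0,0,0,0,0]}'
python3 -m handwheel '{"gripper":[-1,-1,-1,-1,-1,-1,-1],"slide":[[0,0,0],[0,0,0],[0,0,25],[0,0,25],[0,0,15],[0,0,0],[0,0,0]],"yaw":[0,0,0,0,0,0,0]}'
```

```text
time: 19.67
ee_pos: [0.669, -0.0258, 0.1743]
tcp_rot: [-179.9, -0.2, 161.0]
wrist_force: [0.9, -0.7, -0.3]
opening: 0.0293
grasp_force: 31.5
time: 20.25
ee_pos: [0.6684, -0.0227, 0.1106]
tcp_rot: [-180.0, -0.2, 161.1]
wrist_force: [0.3, 0.0, -0.6]
opening: 0.0298
grasp_force: 31.5
```

```bash
python3 -m handwheel '{"gripper":[-1,-1,-1,-1,-1,-1,-1],"slide":[[-2,0,25],[0,0,15],[0,0,9],[0,0,5],[0,0,3],[0,0,1],[0,0,0]],"yaw":[0,0,0,0,0,0,0]}'
```

```text
time: 20.83
ee_pos: [0.6719, -0.0243, 0.0552]
tcp_rot: [180.0, 0.1, 161.1]
wrist_force: [-0.2, 0.6, -0.0]
opening: 0.0293
grasp_force: 31.5
```

```bash
python3 -m handwheel '{"gripper":[-1,-1,-1],"slide":[[0,0,1],[0,0,1],[0,0,0]],"yaw":[0,0,0]}'
python3 -m handwheel '{"gripper":[0.3,0.3,0.3,0.3,0.3,0.3,0.3,0.3],"slide":[[0,0,0],[0,0,0],[0,0,0],[0,0,0],[0,0,-10],[0,0,-25],[0,0,-35],[0,0,-35]],"yaw":[0,0,0,0,0,0,0,0]}'
python3 -m handwheel '{"gripper":[1,1,1],"slide":[[0,0,-20],[0,0,0],[0,0,0]],"yaw":[0,0,0]}'
```

```text
time: 21.08
ee_pos: [0.6716, -0.0245, 0.0526]
tcp_rot: [180.0, 0.0, 161.0]
wrist_force: [-0.1, -0.2, -0.8]
opening: 0.0294
grasp_force: 31.5
time: 21.75
ee_pos: [0.6708, -0.0244, 0.1586]
tcp_rot: [-180.0, -0.1, 161.0]
wrist_force: [0.2, -0.8, 1.0]
opening: 0.0556
grasp_force: 0.0
time: 22.0
ee_pos: [0.6722, -0.0244, 0.1795]
tcp_rot: [179.9, 0.2, 161.0]
wrist_force: [0.0, -0.3, 0.5]
opening: 0.0849
grasp_force: 0.0
```

```bash
python3 -m handwheel '{"gripper":[1,1,1,1,1,1,1,1],"slide":[[34,19,0],[34,19,0],[34,19,0],[34,19,0],[34,19,0],[34,19,0],[34,19,0],[34,19,0]],"yaw":[0,0,0,0,0,0,0,0]}'
python3 -m handwheel '{"gripper":[1,1,1,1,1,1,1],"slide":[[33,19,0],[0,0,30],[0,0,30],[0,0,20],[0,0,10],[0,0,0],[0,0,0]],"yaw":[0,0,0,0,0,0,0]}'
python3 -c "
from workcell import sensors;print(sensors.get_obs()['q'].round(1))
from h import *
from workcell import camera
c=camera('scene');pickle.dump(c,open('s7.pkl','wb'));im=cv2.resize(c['img'][125:285,215:445],None,fx=3.4,fy=3.4);cv2.imwrite('pics/p7.png',im[:,:,::-1])"
```

```text
time: 22.67
ee_pos: [0.4615, 0.2084, 0.1761]
tcp_rot: [-179.9, -0.1, 161.0]
wrist_force: [1.7, 0.8, 0.4]
opening: 0.0854
grasp_force: 0.0
time: 23.25
ee_pos: [0.4384, 0.2361, 0.0873]
tcp_rot: [-180.0, -0.0, 161.0]
wrist_force: [0.6, -0.2, -0.3]
opening: 0.0852
grasp_force: 0.0
[ 28.3  -2.4 -13.4  79.1   0.   47.3]
```

View pics/p7.png

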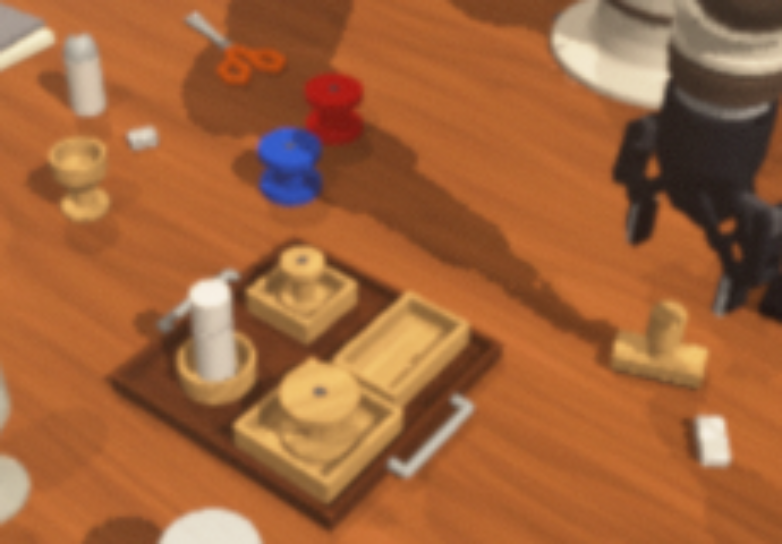

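Picture: three items stand upright in their compartments, with the glue at (213,330), the small spool at (302,280) and the large spool at (318,400). The open fingers straddle the stamp knob at (667,310). Egg cup and shaker are untouched.

```bash
python3 -m handwheel '{"gripper":[1,1,1,1,1,1],"slide":[[0,0,25],[0,0,20],[0,0,10],[0,0,4],[0,0,0],[0,0,0]],"yaw":[0,0,0,0,0,0]}'
python3 -m handwheel '{"gripper":[-1,-1,-1,-1,-1,-1,-1,-1],"slide":[[0,0,0],[0,0,0],[0,0,0],[0,0,0],[0,0,0],[0,0,0],[0,0,0],[0,0,0]],"yaw":[0,0,0,0,0,0,0,0]}' 45
python3 -m handwheel '{"gripper":[-1,-1,-1,-1,-1,-1,-1],"slide":[[0,0,-5],[0,0,-20],[0,0,-35],[0,0,-35],[0,0,-20],[0,0,0],[0,0,0]],"yaw":[0,0,0,0,0,0,0]}'
```

```text
time: 23.8
ee_pos: [0.4392, 0.2366, 0.0295]
tcp_rot: [179.9, 0.1, 161.0]
wrist_force: [-0.2, 1.1, 0.2]
opening: 0.0854
grasp_force: 0.0
time: 24.47
ee_pos: [0.4388, 0.2365, 0.0287]
tcp_rot: [180.0, 0.0, 161.0]
wrist_force: [-1.4, 0.5, 5.3]
opening: 0.0267
grasp_force: 44.2
time: 25.05
ee_pos: [0.439, 0.2366, 0.1441]
tcp_rot: [179.9, 0.1, 161.0]
wrist_force: [0.4, -0.5, -0.3]
opening: 0.0271
grasp_force: 44.4
```

```bash
python3 -m handwheel '{"gripper":[-1,-1,-1,-1,-1,-1,-1,-1],"slide":[[0,0,0],[0,0,0],[0,0,0],[0,0,0],[0,0,0],[0,0,0],[0,0,0],[0,0,0]],"yaw":[-0.12,-0.12,-0.12,-0.12,-0.12,-0.12,-0.12,-0.12]}'
python3 -m handwheel '{"gripper":[-1,-1,-1,-1],"slide":[[0,0,0],[0,0,0],[0,0,0],[0,0,0]],"yaw":[-0.12,-0.12,0,0]}'
python3 -m handwheel '{"gripper":[-1,-1,-1,-1,-1,-1,-1,-1],"slide":[[6,-33,0],[6,-33,0],[6,-33,0],[6,-33,0],[6,-33,0],[7,-35,0],[0,0,0],[0,0,0]],"yaw":[0,0,0,0,0,0,0,0]}'
python3 - <<'E'
from h import *
from workcell import camera
c=camera("wrist");pickle.dump(c,open("w8.pkl","wb"));cv2.imwrite("pics/p8.png",c["img"][100:400,160:480,::-1].repeat(2,0).repeat(2,1))
E
```

```text
time: 25.72
ee_pos: [0.4377, 0.2359, 0.1413]
tcp_rot: [180.0, -0.2, -143.6]
wrist_force: [-0.0, -0.1, 0.0]
opening: 0.0267
grasp_force: 44.2
time: 26.05
ee_pos: [0.438, 0.2361, 0.1419]
tcp_rot: [180.0, -0.1, -130.4]
wrist_force: [0.8, -0.4, -0.7]
opening: 0.027
grasp_force: 44.2
time: 26.72
ee_pos: [0.5677, 0.0775, 0.142]
tcp_rot: [179.9, -0.1, -130.6]
wrist_force: [0.2, -0.0, -0.5]
opening: 0.0268
grasp_force: 44.6
```

View pics/p8.png

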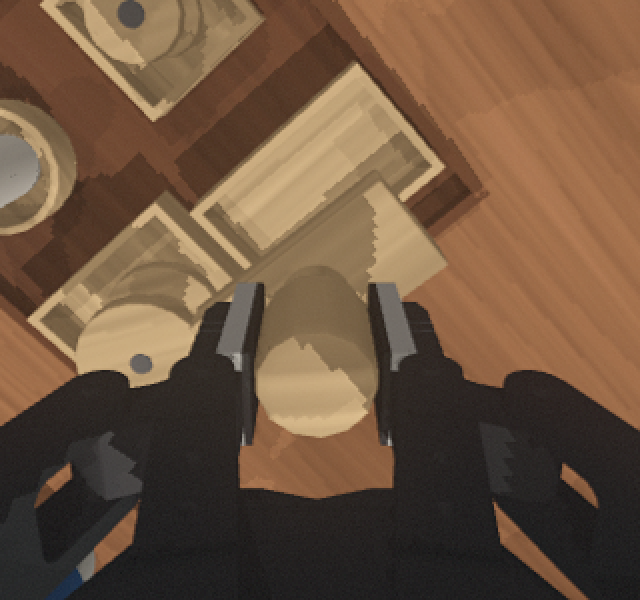

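Picture: the stamp is held upright. Its base edge runs (200,300)–(375,172), close to parallel with the oblong's rim edge (192,212)–(357,63). I check the angle numerically.

```bash
python3 - <<'E'
from h import *
c=pickle.load(open("w8.pkl","rb"));f=lambda p:(160+p[0]/2,100+p[1]/2)
for n,a,b,z in[("stamp",(200,300),(375,172),.1313),("stamp short",(375,172),(446,263),.1313),("box",(192,212),(357,63),.028),("box short",(357,63),(444,165),.028)]:
    A,B=plane(c,*f(a),z),plane(c,*f(b),z);e=B-A;print(n,A.round(4),B.round(4),np.degrees(np.arctan2(e[1],e[0])).round(1),np.linalg.norm(e).round(4))
E
```

```text
stamp [0.5943 0.058  0.1313] [0.5333 0.0612 0.1313] 176.9 0.061
stamp short [0.5333 0.0612 0.1313] [0.5347 0.0942 0.1313] 87.6 0.033
box [0.6162 0.0481 0.028 ] [0.5178 0.0459 0.028 ] -178.7 0.0984
box short [0.5178 0.0459 0.028 ] [0.5166 0.1049 0.028 ] 91.2 0.059
```

```bash
python3 -m handwheel '{"gripper":[-1,-1,-1,-1,-1,-1,-1,-1],"slide":[[0,0,25],[0,0,25],[0,0,15],[0,0,15],[0,0,10],[0,0,6],[0,0,0],[0,0,0]],"yaw":[-0.05,0,0,0,0,0,0,0]}'
```

```text
time: 27.43
ee_pos: [0.5674, 0.0795, 0.0478]
tcp_rot: [-180.0, 0.0, -127.3]
wrist_force: [-0.5, 0.4, 0.2]
opening: 0.0271
grasp_force: 44.6
```

```bash
python3 -m handwheel '{"gripper":[-1,-1,-1,-1,-1],"slide":[[0,-1,4],[0,0,3],[0,0,1.5],[0,0,0],[0,0,0]],"yaw":[0,0,0,0,0]}'
python3 -m handwheel '{"gripper":[0.3,0.3,0.3,0.3,0.3,0.3,0.3,0.3],"slide":[[0,0,0],[0,0,0],[0,0,0],[0,0,0],[0,0,-10],[0,0,-25],[0,0,-35],[0,0,-35]],"yaw":[0,0,0,0,0,0,0,0]}'
python3 -m handwheel '{"gripper":[1,1,1,1,1],"slide":[[0,0,-30],[0,0,0],[30,0,0],[0,0,0],[0,0,0]],"yaw":[0,0,0,0,0]}'
python3 - <<'E'
from h import *
from workcell import camera
S=camera("scene");D=camera("side");d0=pickle.load(open("c0.pkl","rb"));s7=pickle.load(open("s7.pkl","rb"))
# left-alone area unchanged? (egg cup, shaker)
for n,c,k,(x0,y0,x1,y1) in[("egg scene",S,"scene",(225,160,250,195)),("salt scene",S,"scene",(230,130,250,162)),("egg side",D,"side",(370,232,412,282)),("salt side",D,"side",(338,285,375,345))]:
    print(n,np.abs(c["img"][y0:y1,x0:x1].astype(int)-d0[k]["img"][y0:y1,x0:x1]).mean().round(1))
# changed pixels in the scene since before the stamp, around the caddy
diff=(np.abs(S["img"].astype(int)-s7["img"]).max(2)>45).astype(np.uint8);diff[:, :245]=0;diff[:,362:]=0;diff[:190]=0;diff[278:]=0
n,l,st,ce=cv2.connectedComponentsWithStats(diff)
for i in range(1,n):
    if st[i,4]>15:print("changed",st[i],ce[i].round(1))
T=np.array([.5675,.0775,0])
print("knob top centre expect",proj(S,T+[0,0,.072]),"knob bottom",proj(S,T+[0,0,.04]),"base corners",[np.round(proj(S,T+[a*.035,b*.016,.028]),0).tolist() for a in(-1,1) for b in(-1,1)])
h=cv2.cvtColor(S["img"],cv2.COLOR_RGB2HSV)
E
```

```text
time: 27.85
ee_pos: [0.5683, 0.0784, 0.0389]
tcp_rot: [-180.0, 0.0, -127.3]
wrist_force: [0.2, -0.6, -0.7]
opening: 0.0267
grasp_force: 44.8
time: 28.52
ee_pos: [0.5675, 0.0783, 0.1451]
tcp_rot: [179.9, -0.1, -127.3]
wrist_force: [0.5, -0.1, -0.3]
opening: 0.0557
grasp_force: 0.0
time: 28.93
ee_pos: [0.5498, 0.054, 0.1746]
tcp_rot: [-180.0, 0.0, -127.4]
wrist_force: [0.0, 0.2, -0.7]
opening: 0.0855
grasp_force: 0.0
egg scene 8.6
salt scene 36.2
egg side 4.5
salt side 21.6
changed [255 190  19   7  52] [266.1 192.1]
changed [328 190  34  16 262] [347.4 194.7]
changed [332 213   7   5  24] [335.7 215.1]
changed [322 217  13  12  89] [328.1 222.8]
changed [319 230  11   8  24] [323.9 234.1]
knob top centre expect (np.float64(333.4046384869213), np.float64(213.26499407187342)) knob bottom (np.float64(333.028174322135), np.float64(222.22799422322444)) base corners [[336.0, 216.0], [346.0, 221.0], [320.0, 230.0], [330.0, 236.0]]
```

The shaker region's difference is probably the arm's shadow. I move the arm clear and recheck.

```bash
python3 -m handwheel '{"gripper":[1,1,1,1,1,1,1,1],"slide":[[-13,33,-8],[-13,33,-8],[-13,33,-8],[-13,33,-8],[-13,33,-8],[-13,33,-8],[0,0,0],[0,0,0]],"yaw":[0,0,0,0,0,0,0,0]}'
python3 - <<'E'
from h import *
from workcell import camera
S=camera("scene");D=camera("side");d0=pickle.load(open("c0.pkl","rb"));s7=pickle.load(open("s7.pkl","rb"))
for n,c,k,(x0,y0,x1,y1) in[("egg scene",S,"scene",(225,160,250,195)),("salt scene",S,"scene",(230,130,250,162)),("egg side",D,"side",(370,232,412,282)),("salt side",D,"side",(338,285,375,345))]:
    print(n,np.abs(c["img"][y0:y1,x0:x1].astype(int)-d0[k]["img"][y0:y1,x0:x1]).mean().round(1))
    g=[]
    for im in(c["img"],d0[k]["img"]):
        h=cv2.cvtColor(im,cv2.COLOR_RGB2HSV)[y0:y1,x0:x1];m=(h[...,1]<70) if "salt" in n else (h[...,0]>=15)&(h[...,0]<30)
        yy,xx=np.nonzero(m);g.append((len(xx),round(xx.mean(),1),round(yy.mean(),1)))
    print(g)
print("salt s7 vs now",np.abs(S["img"][130:162,230:250].astype(int)-s7["img"][130:162,230:250]).mean())
diff=(np.abs(S["img"].astype(int)-s7["img"]).max(2)>40).astype(np.uint8);diff[:, :245]=0;diff[:,362:]=0;diff[:200]=0;diff[278:]=0
n,l,st,ce=cv2.connectedComponentsWithStats(diff)
for i in range(1,n):
    if st[i,4]>10:print("changed",st[i],ce[i].round(1))
T=np.array([.5675,.078,0]);Z=lambda dx,dy,z:np.round(proj(D,T+[dx,dy,z]),0).tolist()
print("side expected knob top/bottom",Z(0,0,.072),Z(0,0,.04))
dd=(np.abs(D["img"].astype(int)-d0["side"]["img"]).max(2)>40).astype(np.uint8)[130:220,290:420];n,l,st,ce=cv2.connectedComponentsWithStats(dd)
for i in range(1,n):
    if st[i,4]>25:print("side changed",st[i]+[290,130,0,0,0])
E
```

```text
time: 29.7
ee_pos: [0.4393, 0.2387, 0.2222]
tcp_rot: [-180.0, 0.0, -127.1]
wrist_force: [0.5, -0.9, -0.5]
opening: 0.0853
grasp_force: 0.0
egg scene 4.0
[(319, np.float64(13.4), np.float64(16.6)), (319, np.float64(13.4), np.float64(16.6))]
salt scene 4.9
[(192, np.float64(9.2), np.float64(16.5)), (186, np.float64(9.2), np.float64(16.4))]
egg side 2.2
[(926, np.float64(20.1), np.float64(23.1)), (920, np.float64(20.2), np.float64(23.1))]
salt side 2.2
[(947, np.float64(15.7), np.float64(27.7)), (948, np.float64(15.7), np.float64(27.7))]
salt s7 vs now 2.3020833333333335
changed [344 200  18   8  75] [355.  202.1]
changed [328 211   5   4  15] [330.3 212.6]
changed [332 213   7   5  24] [335.7 215.1]
changed [319 216  20  23 136] [327.9 225.3]
side expected knob top/bottom [329.0, 161.0] [329.0, 172.0]
side changed [312 130  22  42 460]
side changed [354 156  35  40 716]
side changed [333 172  11   6  52]
side changed [316 174  10   7  55]
side changed [325 179  24  10 121]
side changed [334 197  15   7  57]
side changed [290 210   5  10  34]
side changed [386 215   9   5  26]
```

```bash
python3 -c "
from workcell import ticket;print(ticket.job_done())"
```

```text
the job is handed in; nothing more can be done
None
```

I packed all four craft things upright in their own compartments in the order asked and handed the job in at about 30 s. The stamp's seating was checked only by measurement, since I had used up my pictures, and the egg cup and salt shaker have not moved.

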